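Check-weigh a tin of drinking chocolate on the counter balance

ROBOT

A 7-joint arm with a two-finger parallel gripper is mounted at the origin on a cart in front of the work surface, level with it; the furniture and walls round the work are solid. World frame = base frame: x ahead of the robot, y to its left, z up, the work surface at z = 0. Lengths are in m, angles in rad, forces in N, time in s.
With the tool pointing down it reaches from about 0.35 to 0.9 m from the base axis. Payload 7.2 kg.
Tool frame: the origin (TCP) lies at the very end of the fingers, on their centre line; the grasp point (between the pads) lies 19 mm behind it; z points along the fingers, y is the direction in which the jaws open and shut (so a half turn about z gives the same grasp; the last joint's range is limited). The gripper opens to 88 mm and grips with 3 to 60 N. Pads are 20 mm wide; open, the fingers measure 115 mm over their backs; the gripper's body (75 mm by 178 mm) begins 61 mm behind the grasp point.
Start: joints at [1.108, 0.411, -0.013, 1.596, 0.006, 1.134, -0.082], TCP at [0.24, -0.577, 0.201] pointing down, gripper open.
Joint ranges: [-2.95, 2.95], [-0.29, 1.99], [-1.47, 1.44], [0.14, 2.54], [-1.03, 4.17], [0.13, 1.85], [-2.86, 2.86]. Speed limits (rad/s): [2.39, 2.39, 3.01, 3.01, 3.14, 3.14, 3.14].

INTERFACE

Orientations are given as a unit quaternion [x, y, z, w].
In Python, from cell import robot gives the robot as it stands.
- The arm moves only by the tool step_arm, never from a script. Its argument "deltas" is a list of rows, each a list of 3 entries, a list of its own where there are three numbers: the opening, from 0 (shut) to 1 (fully open), then the shift along the tool's x, y, z in cm, then the turn about the tool's z in rad. A call has 1 to 10 rows; each row is the pose to reach, as a shift and turn from the pose commanded when the call began, along the tool's axes at that moment; what a row does not reach only later rows make up. A row lasts 1/12 s, in which the tool goes at most 41.7 mm and 7.16 degrees, less where a joint would pass 70% of its speed; a pose out of reach is approached as far as the arm can. A call with a gripper value outside its range is refused whole. The fingers move at their own pace and stop on an object; the grip force is fixed at half the most. Time passes only in rows, so rows that repeat a pose let the fingers close. It gives the time, the measured TCP pose, the force and the opening at its end, in the units of the state.
- robot.sense(): the state, without advancing time (a new reading comes with each control period).
- robot.capture(name): name is "scene" or "top" or "wrist"; returns the picture (384x512x3 uint8, red, green, blue); there is no depth.
- robot.camera_info(name): a dict with "vertical_fov" (degrees; the focal length in pixels is half the picture's height over the tangent of half this angle, whatever the lens; pixels are square), "cx", "cy" (the principal point, pixels), "R" (3x3) and "t" (3): a world point X has camera coordinates R X + t. Camera axes: x right, y down, z forward; pixel columns grow to the right and rows downward; lengths in m; the calibration is good to about 2 mm. A picture is of the moment at which its call begins: read the wrist's pose just before it. camera_info takes no time and is no camera call; for the wrist camera it gives the pose at the moment of the call.
- robot.finish_job(): hands the job in, once; it reports no verdict.
Trained networks look in the newest picture that a camera, given by its name, has taken for a name from the list of things; names that differ only in an ending like _2 or _b are one class to them, and where a whole thing is asked for, a point or a joint stands for the part that bears it (a point fixed in the world has none). Each returns a list of dicts, best first, with "score" (0 to 1); they miss things now and then, are a little off and sometimes report something else, mostly with a low value. They report only what shows in the picture. A call takes as long as a camera call.
- robot.masks_of(camera, query): "pixels" (384x512 bool, what is visible of it).
- robot.mark_of(camera, query): "point" ([x, y, z] in m, in world coordinates, good to about 4 mm: a listed point, or the origin of a listed thing).
The state is a dict: "t": time; "q": joint angles; "qvel": joint speeds; "joint_torque": joint torques, N m; "tcp_pos": TCP position; "tcp_rot": TCP orientation; "force": force on the tool from outside, world axes, zero at the start; "ft_torque": the same for the moment, N m; "opening": finger opening in m.
Only numpy, scipy, OpenCV 4.12 (cv2) and the standard library are available. Lean on these libraries where they do the work, as an engineer would, in place of code of your own. Each camera call takes 0.05 s, during which the arm holds its last target. There are 200 camera calls.

TASK

The tin of drinking chocolate on one pan of the balance should weigh 300 g. Check it: stand the two larger brass weights, 200 g and 100 g, upright in the balance's empty pan so that the beam floats level. Leave the tin on its pan and the smallest weight (50 g) on the counter.

Things in the scene. Friction and masses are not known exactly. Their poses are not given: they have to be found in the camera images.
- beam (a joint): Tilt of the balance beam in rad: 0 = level, negative = tin side down, positive = weight side down; stops at -0.14 and +0.14, where a difference of about 40 g or more holds it. It starts at about -0.14, stays there with 200 g or less in the empty pan, and takes about 2 s to come to rest level.
- weight_pan_floor (a point): Centre of the empty pan (the end of the beam nearer the robot and further right), at floor height: round, plain steel, 114 mm wide inside, rim 4 mm high. It stays horizontal and moves with the beam: floor 100 mm above the counter when level, 115 mm at the start. y axis along the beam towards the tin, x axis across it. Where in the pan a weight stands does not matter to the balance.
- load_pan_floor (a point): Centre of the floor of the other pan, made the same; the tin stands on it. The pan centres are 210 mm apart; half-way between them stands a white dial plate with a needle, its top 135 mm above the counter.
- tin_centre (a point): Centre of the tin of drinking chocolate, 62 mm across and 75 mm high, teal with a tan lid, 300 g, standing upright on its pan.
- w200_centre (a point): Centre (half-way up, 23 mm above its foot) of the largest brass weight, 200 g: an upright cylinder 36 mm across and 36 mm high with a small knob on top, 46 mm high in all. Grasp the cylinder from above. The three weights stand on the counter left of the balance, in any order.
- w100_centre (a point): Centre (half-way up, 19 mm above its foot) of the middle brass weight, 100 g: a cylinder 28 mm across and 28 mm high with a small knob, 38 mm high in all.
- w50_centre (a point): Centre (half-way up, 16 mm above its foot) of the smallest brass weight, 50 g: a cylinder 22 mm across and 22 mm high with a small knob, 32 mm high in all. Not needed.
- hot_pot: The tall copper hot pot on the counter, left of the weights and always in the same place: about 180 mm across its foot and 300 mm high, with a tap towards the robot; origin under its centre. Fixed, not part of the job: keep the arm clear of it.

How it is judged:
At the end, for the whole second after the job is handed in: The beam is at rest within 0.06 rad of level; the 200 g and the 100 g weight stand upright (within 0.2 rad) on the empty pan's floor, their centres within 55 mm of its centre; the tin stands upright on the other pan, within 40 mm of its centre; the 50 g weight is on the counter (value of joint beam between -0.06 and 0.06 rad and velocity of joint beam between -0.05 and 0.05 rad/s and horizontal distance between each of w200_centre, w100_centre and weight_pan_floor below 0.055 m and angle between each of w200_centre, w100_centre, tin_centre's own z axis and vertical below 0.2 rad and z of w200_centre in the frame of weight_pan_floor between 0.018 and 0.033 m and z of w100_centre in the frame of weight_pan_floor between 0.014 and 0.029 m and horizontal distance between tin_centre and load_pan_floor below 0.04 m and z of tin_centre in the frame of load_pan_floor between 0.03 and 0.045 m and height (world z) of w50_centre between 0 and 0.03 m); the robot touches nothing.
It also fails if it takes over 67 s, if anything falls off the work surface, if the arm or the gripper's body presses on something with over 40 N, if the wrist force passes 120 N, or if a joint passes its speed limit or range.

## Working session

There is one attempt and no reset: what is moved stays moved. The work goes in short steps, Python scripts to look and compute and a tool call to move; the robot and the scene stay as the last step left them, time stands still between calls to the robot, and variables do not carry over. Pictures are saved under pics/ and viewed, about 8 in all and at most 12, crops included, and the job is handed in when it is done.

Besides the shell and the picture viewer there is one more tool, called after "Call:" by a JSON object that holds its "fn" and its "kwargs", one argument or row to a line. step_arm: Moves the arm, as the interface text tells. Its arguments: {"type":"object","properties":{"deltas":{"type":"array","items":{"type":"array"}}},"required":["deltas"]}

```bash
mkdir -p pics; python3 - <<'E'
from cell import robot
import cv2,numpy as np
s=robot.sense();print(s['t'],s['tcp_pos'],s['tcp_rot'],s['opening'],s['force'])
a=robot.capture("scene");b=robot.capture("top")
cv2.imwrite("pics/a.png",np.vstack([a,b])[:,:,::-1]) if 0 else cv2.imwrite("pics/a.png",cv2.resize(np.hstack([a,b]),(800,300))[:,:,::-1])
for c in("scene","top"):
  for n in("w200_centre","w100_centre","w50_centre","weight_pan_floor","load_pan_floor","tin_centre","hot_pot"):
    print(c,n,[(np.round(d["point"],3).tolist(),round(d["score"],2)) for d in robot.mark_of(c,n)[:3]])
print(robot.sense()['t'])
E
```

```text
0.0 [ 0.2401202  -0.57645225  0.19982026] [ 9.80579702e-01  1.96119374e-01 -2.14093191e-04 -7.70421443e-04] 0.08800032619349228 [-0.05167534 -0.0459272   0.00996919]
scene w200_centre [([0.43, -0.09, 0.022], 0.56)]
scene w100_centre [([0.442, 0.03, 0.019], 0.81)]
scene w50_centre [([0.518, -0.035, 0.017], 0.65)]
scene weight_pan_floor [([0.414, -0.259, 0.112], 0.86), ([0.615, -0.272, 0.126], 0.46)]
scene load_pan_floor [([0.62, -0.269, 0.083], 0.71)]
scene tin_centre [([0.614, -0.275, 0.121], 0.62)]
scene hot_pot []
top w200_centre [([0.43, -0.087, 0.022], 0.47)]
top w100_centre [([0.447, 0.029, 0.022], 0.6)]
top w50_centre [([0.514, -0.037, 0.016], 0.48)]
top weight_pan_floor [([0.412, -0.262, 0.115], 0.73)]
top load_pan_floor [([0.622, -0.273, 0.087], 0.92)]
top tin_centre [([0.614, -0.27, 0.122], 0.7)]
top hot_pot []
0.8
```

View pics/a.png

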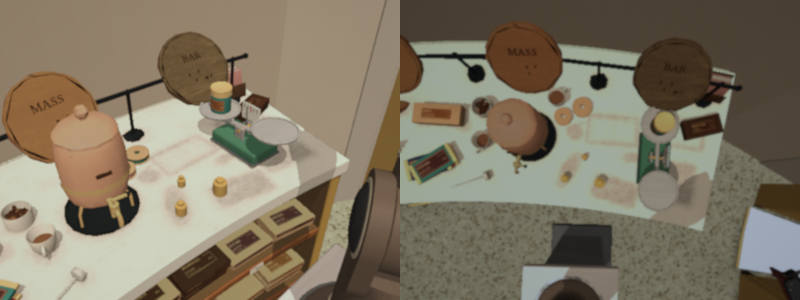

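The two views agree within a few mm. The 200 g weight is nearest the pans, the 100 g is nearest the pot and the 50 g is further back. I'll move above the 200 g weight with the jaws along world x.

Call:
{"fn": "step_arm", "kwargs": {
  "deltas": [
    [1,[3.6,-3.8,0],-0.12],
    [1,[7.2,-7.6,0],-0.24],
    [1,[9.6,-10,0],-0.36],
    [1,[12,-12.5,0],-0.48],
    [1,[14,-15,0],-0.6],
    [1,[17,-17.5,0],-0.7],
    [1,[19,-20,0],-0.8],
    [1,[22,-22.5,0],-0.9],
    [1,[24.5,-25,0],-1.0],
    [1,[27,-28,0],-1.1]
  ]
}}

```text
t: 1.63
tcp_pos: [0.3827, -0.2135, 0.201]
tcp_rot: [0.732, 0.681, 0.0, 0.001]
force: [0.7, -0.5, 0.9]
opening: 0.088
```

```bash
cat >h.py <<'E'
from cell import robot
import numpy as np,cv2
from scipy.spatial.transform import Rotation as R
def delta(p,jaw=None):
    s=robot.sense();M=R.from_quat(s['tcp_rot']).as_matrix()
    print('t',round(s['t'],2),'tcp',np.round(s['tcp_pos'],4),'open',round(s['opening'],4),'F',np.round(s['force'],1),'q',np.round(s['q'],2))
    print('delta cm',np.round(M.T@(np.array(p)-s['tcp_pos'])*100,2),'jaw angle',np.round(np.arctan2(M[1,1],M[0,1]),3),'down',np.round(M[:,2],3))
    if jaw is not None:
        d=np.arctan2(M[1,1],M[0,1])-jaw; print('turn',round((d+np.pi/2)%np.pi-np.pi/2,3))
E
python3 -c "
from h import *
delta([.43,-.089,.2],0)"
```

```text
t 1.63 tcp [ 0.3827 -0.2135  0.201 ] open 0.088 F [ 0.7 -0.5  0.9] q [ 0.78  0.12 -0.41  2.    0.05  1.03  0.27]
delta cm [12.76  3.83  0.1 ] jaw angle -0.072 down [ 0.001 -0.001 -1.   ]
turn -0.072
```

Call:
{"fn": "step_arm", "kwargs": {
  "deltas": [
    [1,[4,1.2,0],-0.07],
    [1,[8,2.4,0],-0.07],
    [1,[11,3.4,0],-0.07],
    [1,[12.7,3.8,0],-0.07],
    [1,[12.7,3.8,2],-0.07],
    [1,[12.7,3.8,2],-0.07]
  ]
}}

```text
t: 2.13
tcp_pos: [0.4285, -0.0896, 0.1788]
tcp_rot: [0.708, 0.706, -0.001, -0.001]
force: [-1.2, -1.1, -0.9]
opening: 0.0881
```

```bash
python3 - <<'E'
from h import *
delta([.43,-.089,.008],0)
w=robot.capture("wrist")
cv2.imwrite("pics/b.png",w[:,:,::-1])
for n in("w200_centre","w100_centre","w50_centre","weight_pan_floor"):
    print(n,[(np.round(d["point"],4).tolist(),round(d["score"],2)) for d in robot.mark_of("wrist",n)[:2]])
E
```

```text
t 2.13 tcp [ 0.4285 -0.0896  0.1788] open 0.0881 F [-1.2 -1.1 -0.9] q [ 0.59  0.16 -0.54  2.02  0.1   0.99 -0.  ]
delta cm [ 0.05  0.2  17.08] jaw angle -0.003 down [-0.002  0.001 -1.   ]
turn -0.003
w200_centre [([0.4298, -0.0884, 0.0207], 0.74)]
w100_centre [([0.44, 0.0262, 0.0138], 0.98)]
w50_centre [([0.5192, -0.034, 0.0133], 0.65)]
weight_pan_floor [([0.4113, -0.2607, 0.1141], 0.61)]
```

View pics/b.png

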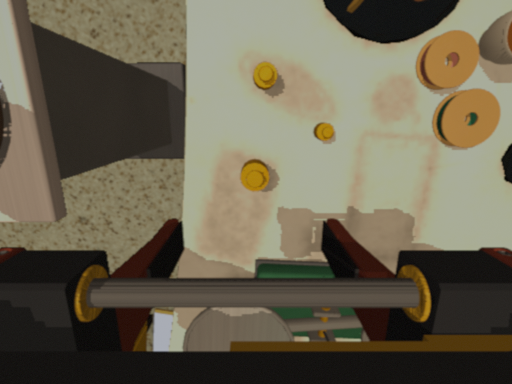

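The wrist picture shows the 200 g weight at (255,176), the 100 g at (265,75), the 50 g at (325,131) and the pan at (238,340), which agrees with the marks. I'll descend and grasp.

Call:
{"fn": "step_arm", "kwargs": {
  "deltas": [
    [1,[0.1,0.2,4],0],
    [1,[0.1,0.2,8],0],
    [1,[0.1,0.2,11.5],0],
    [1,[0.1,0.2,14],0],
    [1,[0.1,0.2,16],0],
    [1,[0.1,0.2,17],0],
    [1,[0.1,0.2,17],0],
    [0,[0.1,0.2,17],0],
    [0,[0.1,0.2,17],0],
    [0,[0.1,0.2,17],0]
  ]
}}

```text
t: 3.22
tcp_pos: [0.4326, -0.0903, 0.012]
tcp_rot: [0.709, 0.705, 0.001, 0.001]
force: [0.2, -0.2, -0.7]
opening: 0.0712
```

Call:
{"fn": "step_arm", "kwargs": {
  "deltas": [
    [0,[0,0,0],0],
    [0,[0,0,0],0],
    [0,[0,0,0],0],
    [0,[0,0,0],0]
  ]
}}

```text
t: 3.55
tcp_pos: [0.4316, -0.09, 0.0109]
tcp_rot: [0.709, 0.705, 0.0, 0.0]
force: [0.4, 0.9, -0.6]
opening: 0.0446
```

Call:
{"fn": "step_arm", "kwargs": {
  "deltas": [
    [0,[0,0,0.3],0],
    [0,[0,0,0.3],0],
    [0,[0,0,0.3],0],
    [0,[0,0,0.3],0],
    [0,[0,0,0.3],0]
  ]
}}

```text
t: 3.97
tcp_pos: [0.4312, -0.0898, 0.0074]
tcp_rot: [0.709, 0.705, -0.0, -0.0]
force: [-0.3, -0.2, -2.1]
opening: 0.0347
```

Call:
{"fn": "step_arm", "kwargs": {
  "deltas": [
    [0,[0,0,-2],0],
    [0,[0,0,-5],0],
    [0,[0,0,-9],0],
    [0,[0,0,-13],0],
    [0,[0,0,-16],0],
    [0,[0,0,-16.5],0],
    [0,[0,0,-16.5],0],
    [0,[0,0,-16.5],0]
  ]
}}

```text
t: 4.63
tcp_pos: [0.4307, -0.0901, 0.1717]
tcp_rot: [0.709, 0.705, -0.0, -0.0]
force: [0.4, -0.4, -1.7]
opening: 0.0346
```

```bash
python3 - <<'E'
from h import *
delta([.412,-.287,.175],0)
for c in("scene","top"): robot.capture(c)
for c in("scene","top"):
  for n in("w200_centre","weight_pan_floor"):
    print(c,n,[(np.round(d["point"],4).tolist(),round(d["score"],2)) for d in robot.mark_of(c,n)[:2]])
E
```

```text
t 4.63 tcp [ 0.4307 -0.0901  0.1717] open 0.0346 F [ 0.4 -0.4 -1.7] q [ 0.6   0.17 -0.56  2.03  0.11  0.97 -0.02]
delta cm [-19.71  -1.75  -0.32] jaw angle -0.006 down [-0.001 -0.    -1.   ]
turn -0.006
scene w200_centre [([0.4274, -0.0913, 0.1886], 0.94)]
scene weight_pan_floor [([0.4116, -0.2601, 0.1075], 0.62)]
top w200_centre []
top weight_pan_floor [([0.412, -0.2629, 0.1136], 0.88)]
```

Call:
{"fn": "step_arm", "kwargs": {
  "deltas": [
    [0,[-4,-0.3,0],0],
    [0,[-8,-0.7,0],0],
    [0,[-12,-1.1,0],0],
    [0,[-16,-1.4,0],0],
    [0,[-19,-1.7,0],0],
    [0,[-19.6,-1.8,0],0],
    [0,[-19.6,-1.8,1.5],0],
    [0,[-19.6,-1.8,3],0],
    [0,[-19.6,-1.8,4],0],
    [0,[-19.6,-1.8,4],0]
  ]
}}

```text
t: 5.77
tcp_pos: [0.4109, -0.2845, 0.1302]
tcp_rot: [0.709, 0.705, -0.0, -0.002]
force: [-0.6, -0.4, -1.8]
opening: 0.0343
```

```bash
python3 - <<'E'
from h import *
delta([.412,-.286,.1224],0)
a=robot.capture("scene");w=robot.capture("wrist")
cv2.imwrite("pics/c.png",np.hstack([cv2.resize(a[90:240,270:400],(400,460)),cv2.resize(w,(400,460))])[:,:,::-1])
for c in("scene","wrist"):
  for n in("w200_centre","weight_pan_floor"):
    print(c,n,[(np.round(d["point"],4).tolist(),round(d["score"],2)) for d in robot.mark_of(c,n)[:2]])
E
```

```text
t 5.77 tcp [ 0.4109 -0.2845  0.1302] open 0.0343 F [-0.6 -0.4 -1.8] q [ 0.85  0.31 -0.41  1.95  0.15  0.91  0.36]
delta cm [-0.15  0.11  0.78] jaw angle -0.005 down [-0.004  0.003 -1.   ]
turn -0.005
scene w200_centre [([0.4091, -0.286, 0.148], 0.83)]
scene weight_pan_floor [([0.4108, -0.2637, 0.1107], 0.62)]
wrist w200_centre [([0.413, -0.2786, 0.1444], 0.75)]
wrist weight_pan_floor [([0.4139, -0.2663, 0.1156], 0.76)]
```

View pics/c.png

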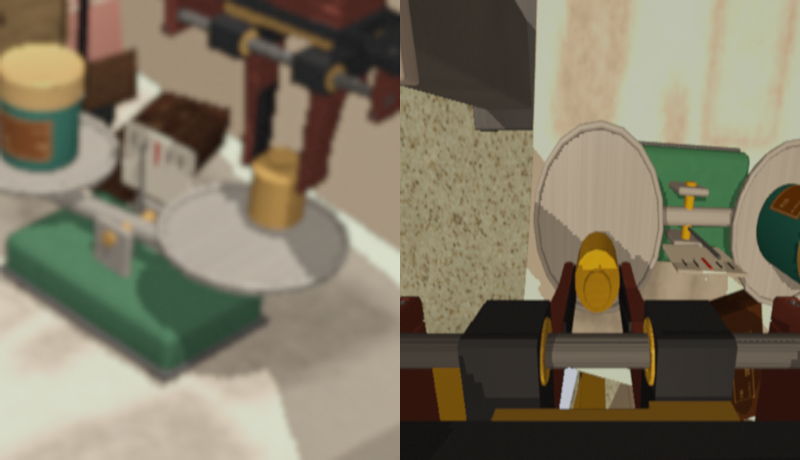

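The scene crop shows the weight upright just over the right part of the pan (275,190), clear of the rim. The wrist view shows both fingers inside the pan. Now I'll lower it gently.

Call:
{"fn": "step_arm", "kwargs": {
  "deltas": [
    [0,[0,0,0.3],0],
    [0,[0,0,0.5],0],
    [0,[0,0,0.7],0],
    [0,[0,0,0.7],0],
    [0,[0,0,0.7],0]
  ]
}}

```text
t: 6.48
tcp_pos: [0.4122, -0.2857, 0.1255]
tcp_rot: [0.709, 0.705, -0.0, -0.0]
force: [-0.0, -0.5, -2.4]
opening: 0.0345
```

Call:
{"fn": "step_arm", "kwargs": {
  "deltas": [
    [0,[0,0,0.15],0],
    [0,[0,0,0.15],0],
    [0,[0,0,0.15],0]
  ]
}}

```text
t: 6.73
tcp_pos: [0.4122, -0.2857, 0.1241]
tcp_rot: [0.709, 0.705, -0.0, -0.0]
force: [-0.4, -1.7, -1.8]
opening: 0.0344
```

Call:
{"fn": "step_arm", "kwargs": {
  "deltas": [
    [0,[0,0,0.15],0],
    [0,[0,0,0.15],0],
    [0,[0,0,0.15],0]
  ]
}}

```text
t: 6.98
tcp_pos: [0.4122, -0.2857, 0.1225]
tcp_rot: [0.709, 0.705, -0.0, -0.0]
force: [-0.5, 0.3, -2.7]
opening: 0.0343
```

Call:
{"fn": "step_arm", "kwargs": {
  "deltas": [
    [0,[0,0,0.15],0],
    [0,[0,0,0.15],0],
    [0,[0,0,0.15],0]
  ]
}}

```text
t: 7.23
tcp_pos: [0.4123, -0.2858, 0.1213]
tcp_rot: [0.709, 0.705, -0.0, 0.0]
force: [-1.3, 0.4, -0.0]
opening: 0.0347
```

```bash
python3 - <<'E'
from h import *
f=[];
for i in range(6): robot.capture("scene" if i%2 else "top"); f.append(robot.sense()['force'])
print(np.mean(f,0),np.std(f,0))
for c in("scene","top"):
  for n in("w200_centre","weight_pan_floor"):
    print(c,n,[(np.round(d["point"],4).tolist(),round(d["score"],2)) for d in robot.mark_of(c,n)[:2]])
E
```

```text
[-0.8222253   0.13781509  0.66796097] [0.44522847 0.56719489 0.23651722]
scene w200_centre [([0.4112, -0.286, 0.1369], 0.75)]
scene weight_pan_floor [([0.4113, -0.2577, 0.1118], 0.98)]
top w200_centre [([0.4109, -0.2849, 0.1382], 0.63)]
top weight_pan_floor [([0.4107, -0.2637, 0.1142], 0.57)]
```

Contact is made (force has gone from -2 N to about 0). Releasing and rising.

Call:
{"fn": "step_arm", "kwargs": {
  "deltas": [
    [0.6,[0,0,0],0],
    [0.6,[0,0,0],0],
    [0.6,[0,0,0],0],
    [0.6,[0,0,0],0],
    [0.6,[0,0,0],0],
    [0.6,[0,0,-1],0],
    [0.6,[0,0,-3],0],
    [0.6,[0,0,-6],0],
    [0.6,[0,0,-8],0],
    [0.6,[0,0,-8],0]
  ]
}}

```text
t: 8.57
tcp_pos: [0.4145, -0.2868, 0.206]
tcp_rot: [0.709, 0.705, 0.001, 0.003]
force: [1.1, -0.5, 0.0]
opening: 0.0524
```

```bash
python3 - <<'E'
from h import *
for c in("scene","top","wrist"): robot.capture(c)
for c in("scene","top","wrist"):
  for n in("w200_centre","w100_centre"):
    print(c,n,[(np.round(d["point"],4).tolist(),round(d["score"],2)) for d in robot.mark_of(c,n)[:2]])
delta([.443,.028,.2],-np.pi/4)
E
```

```text
scene w200_centre [([0.4109, -0.2879, 0.1375], 0.9)]
scene w100_centre [([0.4429, 0.0298, 0.0186], 0.71)]
top w200_centre [([0.409, -0.2867, 0.1362], 0.74), ([0.6188, -0.2689, 0.0852], 0.7)]
top w100_centre [([0.6219, -0.2713, 0.0843], 0.56), ([0.4457, 0.0317, 0.0139], 0.52)]
wrist w200_centre [([0.4158, -0.282, 0.1352], 0.68)]
wrist w100_centre []
t 9.02 tcp [ 0.4119 -0.2855  0.2004] open 0.0525 F [ 0.   0.9 -0.3] q [ 0.87  0.23 -0.42  1.87  0.11  1.06  0.4 ]
delta cm [31.37  2.92  0.07] jaw angle -0.006 down [-0.001  0.001 -1.   ]
turn 0.78
```

The 200 g weight is standing in the pan. Next is the 100 g, with the jaws at -45° so the gripper body's narrow side faces the pot.

Call:
{"fn": "step_arm", "kwargs": {
  "deltas": [
    [0.6,[4,0.4,0],0.1],
    [0.6,[8,0.8,0],0.2],
    [0.6,[12,1.2,0],0.3],
    [0.6,[16,1.6,0],0.4],
    [0.6,[20,2,0],0.52],
    [0.6,[24,2.4,0],0.64],
    [0.6,[27,2.7,0],0.74],
    [0.6,[30,2.8,0],0.78],
    [0.6,[31.3,2.9,0],0.78],
    [0.6,[31.3,2.9,0],0.78]
  ]
}}

```text
t: 9.85
tcp_pos: [0.4431, 0.031, 0.2011]
tcp_rot: [0.923, 0.385, 0.0, -0.001]
force: [-0.6, -0.3, 0.0]
opening: 0.0526
```

```bash
python3 - <<'E'
from h import *
w=robot.capture("wrist");a=robot.capture("scene")
cv2.imwrite("pics/d.png",cv2.resize(np.hstack([w,a]),(800,300))[:,:,::-1])
for c in("scene","wrist"):
  for n in("w100_centre","w50_centre"):
    print(c,n,[(np.round(d["point"],4).tolist(),round(d["score"],2)) for d in robot.mark_of(c,n)[:2]])
delta([.443,.029,.006],-np.pi/4)
E
```

```text
scene w100_centre [([0.4421, 0.0313, 0.0191], 0.63)]
scene w50_centre [([0.5159, -0.0332, 0.0133], 0.53)]
wrist w100_centre [([0.4409, 0.0273, 0.014], 0.66)]
wrist w50_centre [([0.518, -0.033, 0.0169], 0.47), ([0.4405, 0.0269, 0.0139], 0.34)]
t 10.15 tcp [0.4431 0.0256 0.201 ] open 0.053 F [-0.  -0.8 -0.1] q [ 0.37  0.14 -0.58  1.98  0.09  1.04 -1.05]
delta cm [ 0.24 -0.25 19.5 ] jaw angle -0.788 down [-0. -0. -1.]
turn -0.003
```

View pics/d.png

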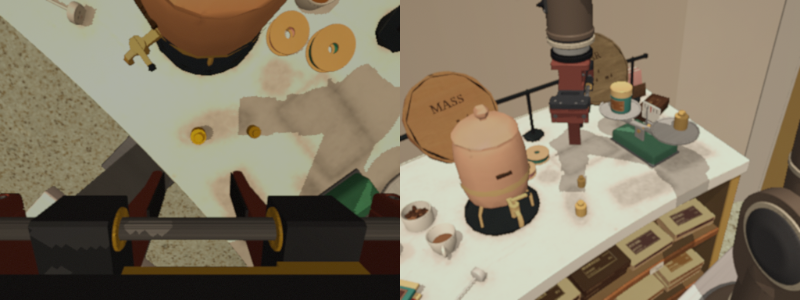

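The wrist view shows the 100 g weight at (198,135), centred between the fingers. The pot stays beyond the jaws' narrow side, and the 50 g at (253,130) is clear. The 200 g stands upright in the pan in the scene view.

Call:
{"fn": "step_arm", "kwargs": {
  "deltas": [
    [0.6,[0.2,-0.2,4],0],
    [0.6,[0.2,-0.2,8],0],
    [0.6,[0.2,-0.2,12],0],
    [0.6,[0.2,-0.2,15],0],
    [0.6,[0.2,-0.2,17],0],
    [0.6,[0.2,-0.2,18.6],0],
    [0.6,[0.2,-0.2,19.5],0],
    [0.6,[0.2,-0.2,19.5],0],
    [0.6,[0.2,-0.2,19.5],0],
    [0.6,[0.2,-0.2,19.5],0]
  ]
}}

```text
t: 10.98
tcp_pos: [0.444, 0.0296, 0.007]
tcp_rot: [0.924, 0.382, 0.001, 0.0]
force: [-0.4, -0.3, 0.4]
opening: 0.0526
```

Call:
{"fn": "step_arm", "kwargs": {
  "deltas": [
    [0,[0,0,0],0],
    [0,[0,0,0],0],
    [0,[0,0,0],0],
    [0,[0,0,0],0],
    [0,[0,0,0],0],
    [0,[0,0,0],0],
    [0,[0,0,0],0]
  ]
}}

```text
t: 11.57
tcp_pos: [0.4436, 0.0297, 0.0064]
tcp_rot: [0.924, 0.382, 0.0, 0.0]
force: [0.9, -0.5, 3.6]
opening: 0.0133
```

An opening of 13 mm doesn't match the 28 mm cylinder. Looking before doing anything else.

```bash
python3 - <<'E'
from h import *
w=robot.capture("wrist");a=robot.capture("scene")
cv2.imwrite("pics/e.png",np.hstack([cv2.resize(w[100:300,100:400],(400,300)),cv2.resize(a[190:310,160:320],(400,300))])[:,:,::-1])
for c in("scene","wrist"):
  for n in("w100_centre","w50_centre"):
    print(c,n,[(np.round(d["point"],4).tolist(),round(d["score"],2)) for d in robot.mark_of(c,n)[:2]])
delta([.443,.029,.006],-np.pi/4)
E
```

```text
scene w100_centre [([0.4385, 0.0325, 0.0172], 0.58)]
scene w50_centre [([0.4405, 0.031, 0.019], 0.52)]
wrist w100_centre [([0.4428, 0.0274, 0.0127], 0.83)]
wrist w50_centre [([0.5177, -0.0351, 0.0153], 0.86)]
t 11.87 tcp [0.4436 0.0298 0.0064] open 0.0138 F [ 0.3 -2.   4.9] q [ 0.22  0.45 -0.48  2.17  0.36  0.6  -1.31]
delta cm [-0.1   0.01  0.04] jaw angle -0.786 down [ 0.001 -0.    -1.   ]
turn -0.001
```

View pics/e.png

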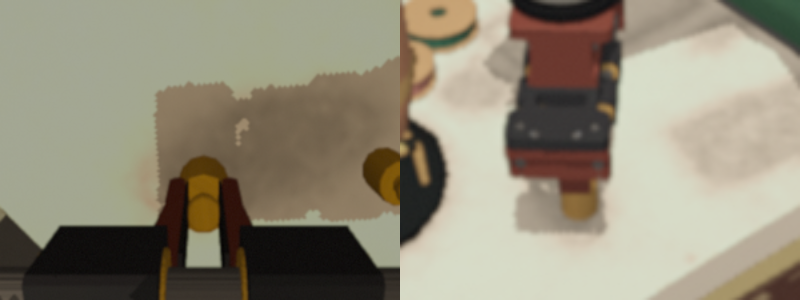

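```bash
python3 - <<'E'
from h import *
w=robot.capture("wrist");a=robot.capture("scene")
i=robot.camera_info("scene")
for p in([.4436,.0298,.0064],[.4436,.0298,.0254]):
  c=i['R']@np.array(p)+i['t'];f=192/np.tan(np.radians(i['vertical_fov']/2));print(c[:2]/c[2]*f+[i['cx'],i['cy']], 'px/mm',f/c[2]/1000)
print('cam dir',np.array(i['R'])[2])
for n in("w100_centre","w50_centre"):
  for d in robot.masks_of("scene",n)[:2]:
    y,x=np.nonzero(d['pixels']);print(n,d['score'],x.min(),x.max(),y.min(),y.max(),len(x))
cv2.imwrite("pics/f.png",np.hstack([cv2.resize(w[190:260,190:300],(400,300),interpolation=2),cv2.resize(a[225:285,200:270],(400,300),interpolation=2)])[:,:,::-1])
E
```

```text
[230.74701933 269.81381415] px/mm 0.545800641401463
[230.28983343 262.38808986] px/mm 0.5527146427612164
cam dir [ 0.60228286 -0.52974309 -0.59718307]
w100_centre 0.44 224 238 264 278 148
```

View pics/f.png

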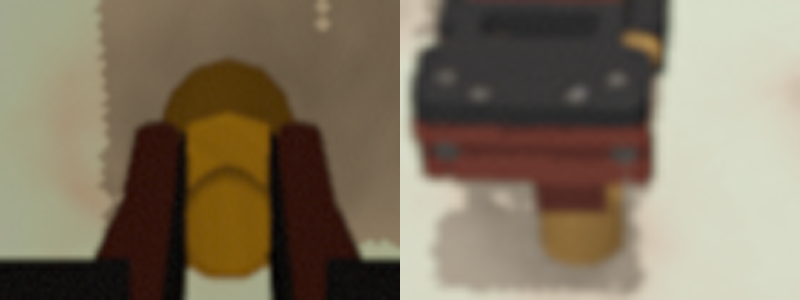

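The pictures look as if the fingers hold the small knob, not the cylinder. The reported z of 6 mm doesn't fit that. I'll lift slightly to find out.

Call:
{"fn": "step_arm", "kwargs": {
  "deltas": [
    [0,[0,0,-0.5],0],
    [0,[0,0,-1],0],
    [0,[0,0,-1.5],0],
    [0,[0,0,-1.5],0],
    [0,[0,0,-1.5],0]
  ]
}}

```text
t: 12.48
tcp_pos: [0.4434, 0.0299, 0.0215]
tcp_rot: [0.924, 0.382, 0.0, 0.0]
force: [0.3, -0.0, -0.9]
opening: 0.0138
```

```bash
python3 - <<'E'
from h import *
f=[]
for _ in range(3):
  w=robot.capture("wrist");a=robot.capture("scene");f.append(robot.sense()['force'])
print(np.mean(f,0))
delta([.443,.029,.006],-np.pi/4)
for c in("scene","wrist"):
  for n in("w100_centre","w50_centre"):
    print(c,n,[(np.round(d["point"],4).tolist(),round(d["score"],2)) for d in robot.mark_of(c,n)[:2]])
cv2.imwrite("pics/g.png",np.hstack([cv2.resize(w[180:290,170:320],(400,300),interpolation=2),cv2.resize(a[215:290,190:290],(400,300),interpolation=2)])[:,:,::-1])
E
```

```text
[ 0.32184314 -0.29879172 -1.00742461]
t 12.78 tcp [0.443  0.0299 0.021 ] open 0.0136 F [ 0.5 -0.3 -0.9] q [ 0.24  0.42 -0.5   2.16  0.34  0.63 -1.28]
delta cm [-0.06  0.06  1.5 ] jaw angle -0.786 down [-0. -0. -1.]
turn -0.0
scene w100_centre [([0.4412, 0.0315, 0.0336], 0.74)]
scene w50_centre []
wrist w100_centre [([0.4399, 0.0275, 0.0287], 0.8)]
wrist w50_centre [([0.5171, -0.0328, 0.015], 0.95)]
```

View pics/g.png

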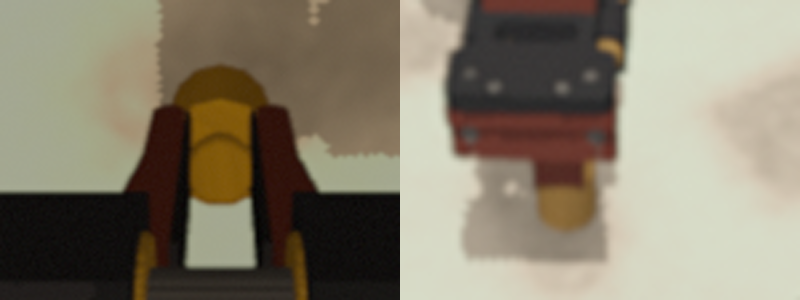

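It is lifted and hangs upright (centre up 14 mm, about -1 N, opening steady at 13.6 mm). The grip is on the narrow upper part of the weight. That is a usable hold: foot = TCP - 6.5 mm. I'll raise it and carry it gently to the pan.

Call:
{"fn": "step_arm", "kwargs": {
  "deltas": [
    [0,[0,0,-1.5],0],
    [0,[0,0,-4],0],
    [0,[0,0,-7],0],
    [0,[0,0,-10],0],
    [0,[0,0,-13],0],
    [0,[0,0,-15.5],0],
    [0,[0,0,-17],0],
    [0,[0,0,-17.5],0],
    [0,[0,0,-17.5],0]
  ]
}}

```text
t: 13.73
tcp_pos: [0.4438, 0.0298, 0.197]
tcp_rot: [0.924, 0.382, 0.001, 0.001]
force: [0.9, 0.4, -2.0]
opening: 0.0137
```

```bash
python3 - <<'E'
from h import *
robot.capture("scene");delta([.412,-.234,.196],0)
print([(np.round(d["point"],4).tolist(),round(d["score"],2)) for d in robot.mark_of("scene","w100_centre")[:2]])
E
```

```text
t 13.78 tcp [0.443  0.0297 0.1958] open 0.0135 F [ 0.  -0.1 -1.4] q [ 0.37  0.15 -0.6   1.99  0.1   1.03 -1.06]
delta cm [-2.083e+01  1.647e+01 -1.000e-02] jaw angle -0.786 down [ 0. -0. -1.]
turn -0.786
[([0.4397, 0.0315, 0.2101], 0.79), ([0.6118, -0.2749, 0.1244], 0.7)]
```

Call:
{"fn": "step_arm", "kwargs": {
  "deltas": [
    [0,[-1.5,1.2,0],-0.06],
    [0,[-4,3.2,0],-0.16],
    [0,[-6.5,5.2,0],-0.26],
    [0,[-9,7.2,0],-0.36],
    [0,[-11.5,9.2,0],-0.46],
    [0,[-14,11.2,0],-0.56],
    [0,[-16.5,13,0],-0.66],
    [0,[-18.5,14.7,0],-0.74],
    [0,[-20.2,16,0],-0.785],
    [0,[-20.8,16.5,0],-0.785]
  ]
}}

```text
t: 14.67
tcp_pos: [0.4108, -0.2368, 0.1942]
tcp_rot: [0.708, 0.706, -0.001, -0.001]
force: [-0.7, 0.5, -1.3]
opening: 0.0138
```

Call:
{"fn": "step_arm", "kwargs": {
  "deltas": [
    [0,[0,0,1],0],
    [0,[0,0,2],0],
    [0,[0,0,3.5],0],
    [0,[0,0,5],0],
    [0,[0,0,5.8],0],
    [0,[0,0,5.8],0],
    [0,[0,0,5.8],0]
  ]
}}

```text
t: 15.25
tcp_pos: [0.4125, -0.2325, 0.1375]
tcp_rot: [0.707, 0.707, -0.0, -0.001]
force: [0.9, -0.9, -0.9]
opening: 0.0133
```

```bash
python3 - <<'E'
from h import *
a=robot.capture("scene");w=robot.capture("wrist");delta([.412,-.234,.1215],0)
for c in("scene","wrist"):
  for n in("w100_centre","w200_centre","weight_pan_floor"):
    print(c,n,[(np.round(d["point"],4).tolist(),round(d["score"],2)) for d in robot.mark_of(c,n)[:2]])
cv2.imwrite("pics/i.png",np.hstack([cv2.resize(a[90:240,270:400],(400,460)),cv2.resize(w,(400,300))[:,:] if 0 else cv2.resize(w,(400,460))])[:,:,::-1])
E
```

```text
t 15.35 tcp [ 0.4132 -0.2334  0.1386] open 0.0135 F [-0.6  0.3 -0. ] q [ 0.8   0.26 -0.46  2.    0.15  0.91  0.27]
delta cm [-0.06 -0.12  1.71] jaw angle -0.0 down [ 0.001 -0.    -1.   ]
turn -0.0
scene w100_centre [([0.4092, -0.2296, 0.15], 0.59)]
scene w200_centre [([0.4095, -0.2867, 0.137], 0.72)]
scene weight_pan_floor [([0.4147, -0.2602, 0.1091], 0.83)]
wrist w100_centre [([0.4146, -0.2357, 0.1459], 0.89)]
wrist w200_centre [([0.4146, -0.2786, 0.1341], 0.9)]
wrist weight_pan_floor []
```

View pics/i.png

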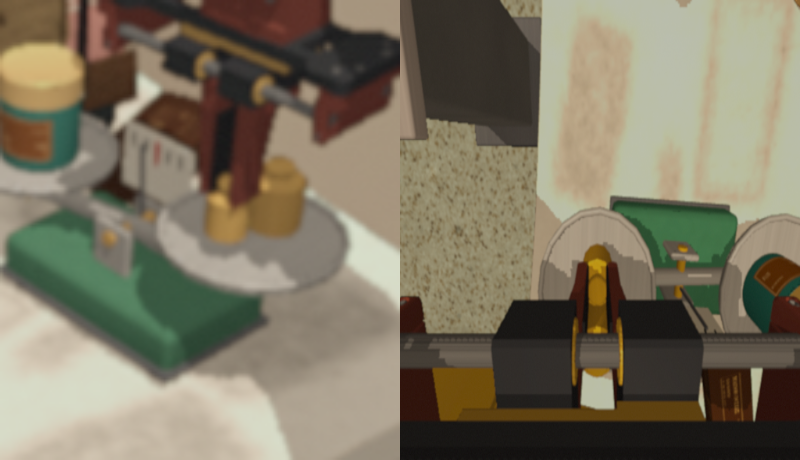

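The 100 g weight hangs upright at (228,215) next to the 200 g at (280,195), both well inside the rim. Lowering to near the level height, letting the pan sink with it.

Call:
{"fn": "step_arm", "kwargs": {
  "deltas": [
    [0,[-0.1,-0.1,0.5],0],
    [0,[-0.1,-0.1,1],0],
    [0,[-0.1,-0.1,1.3],0],
    [0,[-0.1,-0.1,1.6],0],
    [0,[-0.1,-0.1,1.8],0],
    [0,[-0.1,-0.1,1.8],0],
    [0,[-0.1,-0.1,1.8],0]
  ]
}}

```text
t: 16.23
tcp_pos: [0.4115, -0.2348, 0.12]
tcp_rot: [0.707, 0.707, -0.0, -0.0]
force: [-0.2, 1.1, 0.1]
opening: 0.0135
```

Call:
{"fn": "step_arm", "kwargs": {
  "deltas": [
    [0,[0,0,0.2],0],
    [0,[0,0,0.4],0],
    [0,[0,0,0.6],0],
    [0,[0,0,0.8],0],
    [0,[0,0,1.0],0],
    [0,[0,0,1.2],0],
    [0,[0,0,1.3],0],
    [0,[0,0,1.3],0],
    [0,[0,0,1.3],0]
  ]
}}

```text
t: 16.98
tcp_pos: [0.4116, -0.2349, 0.1071]
tcp_rot: [0.707, 0.707, -0.0, -0.0]
force: [0.1, 0.8, 1.0]
opening: 0.0135
```

```bash
python3 - <<'E'
from h import *
f=[]
for _ in range(5): robot.capture("top");f.append(robot.sense()['force'])
print(np.mean(f,0));delta([.412,-.234,.1065],0)
robot.capture("scene")
for n in("w100_centre","w200_centre","weight_pan_floor"):
    print(n,[(np.round(d["point"],4).tolist(),round(d["score"],2)) for d in robot.mark_of("scene",n)[:2]])
E
```

```text
[-0.7981437   0.01823412  0.08544053]
t 17.23 tcp [ 0.4116 -0.2349  0.1072] open 0.0139 F [-0.7  0.7  0.4] q [ 0.79  0.3  -0.45  2.03  0.17  0.84  0.25]
delta cm [0.09 0.04 0.07] jaw angle -0.001 down [ 0. -0. -1.]
turn -0.001
w100_centre [([0.408, -0.2341, 0.1195], 0.59)]
w200_centre [([0.4087, -0.2857, 0.1221], 0.52)]
weight_pan_floor [([0.4122, -0.2628, 0.0944], 0.93)]
```

The pan has sunk to level (100 mm) and the weight's own load is off the gripper. Releasing.

Call:
{"fn": "step_arm", "kwargs": {
  "deltas": [
    [0.4,[0,0,0],0],
    [0.4,[0,0,0],0],
    [0.4,[0,0,0],0],
    [0.4,[0,0,0],0],
    [0.4,[0,0,0],0],
    [0.4,[0,0,-1],0],
    [0.4,[0,0,-3],0],
    [0.4,[0,0,-6],0],
    [0.4,[0,0,-10],0],
    [0.4,[0,0,-12],0]
  ]
}}

```text
t: 18.27
tcp_pos: [0.4129, -0.235, 0.2317]
tcp_rot: [0.707, 0.707, 0.001, 0.002]
force: [0.3, -0.8, 0.1]
opening: 0.0354
```

Call:
{"fn": "step_arm", "kwargs": {
  "deltas": [
    [0.4,[0,0,-3],0],
    [0.4,[3,0,-3],0],
    [0.4,[6,0,-3],0],
    [0.4,[9,0,-3],0],
    [0.4,[12,0,-3],0],
    [0.4,[15,0,-3],0],
    [0.4,[15,0,-3],0],
    [0.4,[15,0,-3],0],
    [0.4,[15,0,-3],0],
    [0.4,[15,0,-3],0]
  ]
}}

```text
t: 19.1
tcp_pos: [0.4117, -0.086, 0.2574]
tcp_rot: [0.708, 0.706, -0.0, 0.0]
force: [0.2, -1.2, 0.4]
opening: 0.0351
```

Call:
{"fn": "step_arm", "kwargs": {
  "deltas": [
    [0.4,[0,0,0],0],
    [0.4,[0,0,0],0],
    [0.4,[0,0,0],0],
    [0.4,[0,0,0],0],
    [0.4,[0,0,0],0],
    [0.4,[0,0,0],0],
    [0.4,[0,0,0],0],
    [0.4,[0,0,0],0],
    [0.4,[0,0,0],0],
    [0.4,[0,0,0],0]
  ]
}}

```text
t: 19.93
tcp_pos: [0.4117, -0.0848, 0.2571]
tcp_rot: [0.707, 0.707, -0.0, 0.0]
force: [-0.3, -0.1, -0.3]
opening: 0.0348
```

```bash
python3 - <<'E'
from h import *
a=robot.capture("scene");b=robot.capture("top");print(robot.sense()['t'],robot.sense()['force'])
for c in("scene","top"):
  for n in("w100_centre","w200_centre","w50_centre","weight_pan_floor","load_pan_floor","tin_centre"):
    print(c,n,[(np.round(d["point"],4).tolist(),round(d["score"],2)) for d in robot.mark_of(c,n)[:2]])
cv2.imwrite("pics/j.png",np.hstack([cv2.resize(a[70:220,240:400],(430,403)),cv2.resize(b[110:290,290:400],(246,403))])[:,:,::-1])
E
```

```text
20.0333 [ 0.16245194 -0.49818537 -0.27195688]
scene w100_centre [([0.4113, -0.2329, 0.1206], 0.64)]
scene w200_centre [([0.4088, -0.2884, 0.1228], 0.97)]
scene w50_centre [([0.5161, -0.0327, 0.0143], 0.64)]
scene weight_pan_floor [([0.4096, -0.2583, 0.0931], 0.68)]
scene load_pan_floor [([0.6212, -0.2736, 0.1012], 0.66)]
scene tin_centre [([0.6147, -0.2741, 0.1374], 0.82)]
top w100_centre []
top w200_centre [([0.4123, -0.2841, 0.1233], 0.7)]
top w50_centre [([0.5162, -0.0378, 0.0105], 0.57)]
top weight_pan_floor [([0.4076, -0.263, 0.0991], 0.73)]
top load_pan_floor [([0.6233, -0.2689, 0.1008], 0.73)]
top tin_centre [([0.6178, -0.2701, 0.1356], 0.6)]
```

View pics/j.png

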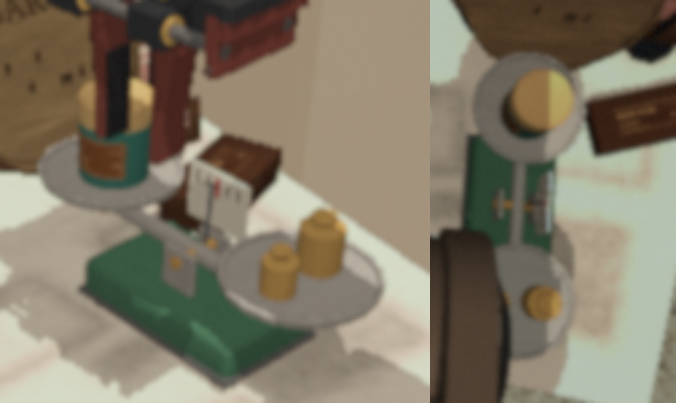

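Both weights stand upright in the pan at (280,272) and (322,245), the tin is in place, and the needle is at the dial's mark. I'll let it settle, then hand in.

Call:
{"fn": "step_arm", "kwargs": {
  "deltas": [
    [0.4,[0,0,0],0],
    [0.4,[0,0,0],0],
    [0.4,[0,0,0],0],
    [0.4,[0,0,0],0],
    [0.4,[0,0,0],0],
    [0.4,[0,0,0],0],
    [0.4,[0,0,0],0],
    [0.4,[0,0,0],0],
    [0.4,[0,0,0],0],
    [0.4,[0,0,0],0]
  ]
}}

```text
t: 21.47
tcp_pos: [0.4117, -0.0849, 0.2571]
tcp_rot: [0.707, 0.707, -0.0, -0.0]
force: [0.2, -0.0, -0.4]
opening: 0.0354
```

Call:
{"fn": "step_arm", "kwargs": {
  "deltas": [
    [0.4,[0,0,0],0],
    [0.4,[0,0,0],0],
    [0.4,[0,0,0],0],
    [0.4,[0,0,0],0],
    [0.4,[0,0,0],0],
    [0.4,[0,0,0],0],
    [0.4,[0,0,0],0],
    [0.4,[0,0,0],0],
    [0.4,[0,0,0],0],
    [0.4,[0,0,0],0]
  ]
}}

```text
t: 22.3
tcp_pos: [0.4117, -0.0849, 0.2571]
tcp_rot: [0.707, 0.707, 0.0, 0.0]
force: [0.6, -1.3, -0.9]
opening: 0.0352
```

```bash
python3 - <<'E'
from h import *
for c in("scene","top"): robot.capture(c)
z=lambda n:np.mean([robot.mark_of(c,n)[0]["point"][2] for c in("scene","top") if robot.mark_of(c,n)])
for n in("weight_pan_floor","load_pan_floor","w200_centre","tin_centre"): print(n,round(z(n),4))
print(robot.sense()['t'],robot.finish_job())
E
```

```text
weight_pan_floor 0.1003
load_pan_floor 0.1003
w200_centre 0.1235
tin_centre 0.1368
the job is handed in; nothing more can be done
23.2 None
```

I stood the 200 g and 100 g weights upright in the empty pan and the beam came to rest level, so the tin checks out at 300 g. The job was handed in at about 23 s.

**Last checks:** both pan floors read 100.3 mm above the counter. The weights stood about 25 mm from the pan centre, the tin was on its pan, and the 50 g weight was still on the counter. The gripper was clear of everything.

**What disagreed:**
- **100 g grip:** the gripper closed to 13.5 mm on the 100 g weight instead of 28 mm. The pictures suggest it held the knob, which doesn't fit the reported tool height of 6 mm. A small trial lift showed it hung upright and steady, so I carried it that way.
- **Single-camera readings:** the scene camera alone put the weight pan floor 6–7 mm low in the two readings taken once the pan was level. The top camera never found the 100 g weight once it was placed, because the arm blocked its view. Its final position comes from the scene camera, and I did not measure it again after the last settling wait.

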